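# Shift the polishing gearbox into the marked gate slot

## Task

With the fingertips, push the gear lever of the bench polishing machine through its gate and fully home into the corner slot that has the raised index pin beside it. Only push it: do not grip or squeeze the knob or force the lever against the gate, and leave the tin, loupe, screwdriver and watch case on the bench where they are.

Things in the scene. Friction and masses are not known exactly. Their poses are not given: they have to be found in the camera images.
- gearbox: The fixed machine; origin on the bench under gate_centre, same axes. Green-grey gearbox with a square aluminium gate plate on top (130 x 130 mm, upper face 110 mm above the bench). Lower than the plate: a motor beyond it (84 mm thick, top 98 mm up, x = 70 to 200 mm) and a felt buff wheel on its left (72 mm diameter, top 92 mm up, y = 110 to 132 mm).
- gate_centre (a point): Centre of the gate, on the plate's upper face; x far (motor side), y left (buff side), z up. The gate is a double H: three lanes along x at y = -22.5, 0, +22.5 mm, joined only by a cross channel along y at x = 0. Shaft centre travels x = -22.5 to 22.5 mm in each lane, so a slot at each end. Lanes and channel 12 mm wide, shaft 9 mm; 10 mm teeth with rounded ends between.
- knob (a point): Centre of the lever's black knob, an upright barrel 26 mm in diameter, from 28 mm below to 24 mm above this point along the lever, narrower at both ends; z axis up along the lever. The lever tilts about a ball pivot 80 mm below gate_centre, 136 mm from this point, so the knob centre moves about 37 mm from lane to lane or from channel to slot. Upright, it is 56 mm above the plate.
- lever_at_gate (a point): Point on the axis of the steel lever shaft, 80 mm from the pivot, where the shaft passes through the gate plate: shows where in the gate the lever is.
- lever_fore (a joint): Tilt of the lever along the lanes, rad: 0 in the cross channel, positive when it leans to the gate's +x (far side), about +0.274 at the far end and -0.274 at the near end of a lane. It starts in the middle lane at any value. Held only by friction, about 0.4 N m (some 3 N at the knob, no spring), so it stays where it is left.
- lever_side (a joint): Tilt of the lever across the lanes, rad: 0 in the middle lane, positive towards the gate's +y, about +0.274 and -0.274 in the outer lanes. It can change only while the lever is in the cross channel. Same friction, no spring.
- index_pin: The raised index pin: a fixed dark steel pin with a 18 mm head, standing 13 mm up from the gate plate; origin at the centre of its foot, on the plate's upper face. It stands just beyond the end of one of the four corner slots, at x = +44 or -44 mm and y = +22.5 or -22.5 mm in the gate_centre frame, and marks the slot to use. The other three corners have only a flat 8 mm screw head there.
- tin_mid (a point): Bystander, loose: round aluminium parts tin, 68 mm in diameter, 42 mm tall; centre, half-way up.
- loupe_mid (a point): Bystander, loose: black eye loupe standing on the bench, 34 mm in diameter, 32 mm tall; centre, half-way up.
- screwdriver: Bystander, loose: screwdriver about 130 mm long lying on the bench; x axis from handle to tip.
- watch_mid (a point): Bystander, loose: steel watch case, 40 mm in diameter, 9 mm tall, lying flat; centre.

How it is judged (in metres and radians):
At the end, for the whole second after the job is handed in: The lever rests fully home in the corner slot beside the index pin: the shaft's axis at the gate is within 25.5 mm (horizontally) of the pin's axis (22 mm when right against the slot's end), the lever is still, and each of the four loose things is within 20 mm of where it began (horizontal distance between lever_at_gate and index_pin below 0.0255 m and velocity of joint lever_fore between -0.05 and 0.05 rad/s and velocity of joint lever_side between -0.05 and 0.05 rad/s and distance of each of tin_mid, loupe_mid, screwdriver, watch_mid from where it was at the start of the episode below 0.02 m); the robot touches nothing.
It fails at once if a loose thing on the bench is moved or lifted by more than 20 mm (distance of any of tin_mid, loupe_mid, screwdriver, watch_mid from where it was at the start of the episode above 0.02 m).
It fails at once if the knob is gripped, or the lever or machine forced: the gripper's fingers press on the machine or its lever with more than 35 N (contact force between the fingers and gearbox above 35 N).
It also fails if it takes over 59 s, if anything falls off the work surface, if the arm or the gripper's body presses on something with over 40 N, if the wrist force passes 120 N, or if a joint passes its speed limit or range.

## Robot

A 6-joint arm with a two-finger parallel gripper is mounted at the origin on the work surface. World frame = base frame: x ahead of the robot, y to its left, z up, the work surface at z = 0. Lengths are in mm, angles in rad, forces in N, time in s.
With the tool pointing down it reaches from about 350 to 875 mm from the base axis. Payload 4.2 kg.
Tool frame: the origin (TCP) lies between the finger pads; the fingertips stand 14 mm ahead of it and the grasp point (between the pads) lies 5 mm behind it; z points along the fingers, y is the line along which they close (so a half turn about z gives the same grasp; the last joint's range is limited). The gripper opens to 85 mm and grips with 20 to 120 N. Pads are 22 mm wide; open, the fingers measure 114 mm over their backs; the gripper's body (76 mm by 85 mm) begins 54 mm behind the grasp point. The pads swing forward as they close: fully open they stand 13 mm farther back than shut.
Start: joints at [1.585, 0.385, 0.008, 0, -1.194, -0.259], TCP at [151.445, 606.353, 245.312] pointing down, gripper open.
Joint ranges: [-3.14, 3.14], [-1.21, 2.06], [-1.07, 1.41], [-3.16, 2.05], [-2.99, -0.16], [-3.1, 3.1]. Speed limits (rad/s): [2.79, 2.79, 3.14, 3.14, 3.14, 3.14].

## Interface

Orientations are given as a unit quaternion [x, y, z, w].
In Python, from bench import * gives the robot as it stands.
- The arm moves only by the tool carry_out, never from a script. Its argument "motion" is a list of rows, each a list of 7 numbers: the turn, a rotation vector about the tool's x, y, z in rad, then the shift along the tool's x, y, z in mm, then the opening, from -1 (shut) to 1 (fully open), so that 0 is half open. A call has 1 to 5 rows; each row is the pose to reach, as a shift and turn from the pose commanded when the call began, along the tool's axes at that moment; what a row does not reach only later rows make up. A row lasts 1/8 s, in which the tool goes at most 62.5 mm and 10.7 degrees, less where a joint would pass 70% of its speed; a pose out of reach is approached as far as the arm can. A call with a gripper value outside its range is refused whole. The fingers move at their own pace and stop on an object; the grip force is fixed at half the most. Time passes only in rows, so rows that repeat a pose let the fingers close. It gives the time, the measured TCP pose, the force, the opening and the grip force at its end, in the units of the state.
- read_state(): the state, without advancing time (a new reading comes with each control period).
- get_image(name): name is "scene" or "top" or "wrist"; returns a dict with "color" (420x560x3 uint8, blue, green, red), "mtx" (3x3 intrinsics, pixels), "k1" (the pictures are not rectified: a ray, as slopes to the right and down, at radius r is drawn at 1 + k1 r^2 times it, then the intrinsics apply), "position" and "orientation" of the camera in the world. Camera axes: x right, y down, z forward; pixel columns grow to the right and rows downward; lengths in mm; the calibration is good to about 2 mm. A picture is of the moment at which its call begins. There is no depth.
- job_done(): hands the job in; it is judged then, once.
The state is a dict: "clock": time; "joints": joint angles; "joint_vel": joint speeds; "joint_efforts": joint torques, N m; "position": TCP position; "ee_rot": TCP orientation; "contact_force": force on the tool from outside, world axes, zero at the start; "wrist_torque": the same for the moment, N m; "gripper_width": finger opening in mm; "grasp_force": force on a finger pad.
Only numpy, scipy, OpenCV 4.12 (cv2) and the standard library are available. Lean on these libraries where they do the work, as an engineer would, in place of code of your own. Each camera call takes 0.05 s, during which the arm holds its last target. There are 200 camera calls.

## Working session

There is one attempt and no reset: what is moved stays moved. The work goes in short steps, Python scripts to look and compute and a tool call to move; the robot and the scene stay as the last step left them, time stands still between calls to the robot, and variables do not carry over. Pictures are saved under pics/ and viewed, at most 10 in all, crops included, and the job is handed in when it is done.

Besides the shell and the picture viewer there is one more tool, called after ">>>" by a JSON object that holds its "fn" and its "kwargs", one argument or row to a line. carry_out: Moves the arm, as the interface text tells. Its arguments: {"type":"object","properties":{"motion":{"type":"array"}},"required":["motion"]}

```bash
ls; mkdir -p pics; python3 - <<'E'
from bench import *
import cv2
s=read_state();print(s)
for n in("scene","top"):
    g=get_image(n);cv2.imwrite(f"pics/{n}0.png",g["color"]);print(n,g["mtx"],g["k1"],g["position"],g["orientation"])
E
```

```text
pics
{'clock': 0.0, 'joints': array([ 1.58460354e+00,  3.85559996e-01,  6.59576670e-03, -5.01104450e-04,
       -1.19402915e+00, -2.58556461e-01]), 'joint_vel': array([-0.00050853, -0.00032411, -0.00125057, -0.00251861, -0.00027097,
       -0.00017061]), 'joint_efforts': array([-6.47007892e-05, -3.92288375e+01,  1.88399649e+01,  4.18636143e+00,
       -4.68625833e-03, -2.36393305e-06]), 'position': array([151.31788762, 605.81313312, 244.20742019]), 'ee_rot': array([ 9.92509651e-01, -1.22161085e-01, -8.15835479e-05,  1.11997010e-03]), 'contact_force': array([0.26112428, 0.01432569, 0.83482035]), 'wrist_torque': array([-0.05863202,  0.01322941,  0.0024476 ]), 'grasp_force': 0.0, 'gripper_width': 85.40150652524402}
scene [[544.94868577   0.         280.46313032]
 [  0.         544.94868577 209.50876577]
 [  0.           0.           1.        ]] -0.010163602730238107 [1065.35229926 -538.1690734   885.99334687] [ 0.86898987  0.30747023 -0.12422894 -0.36726807]
top [[473.44231452   0.         281.17502523]
 [  0.         473.44231452 219.55555844]
 [  0.           0.           1.        ]] 0.03274377735467349 [531.1653865   51.50504686 989.84407369] [-0.70264755  0.71103482 -0.02168575  0.01567277]
```

View pics/top0.png

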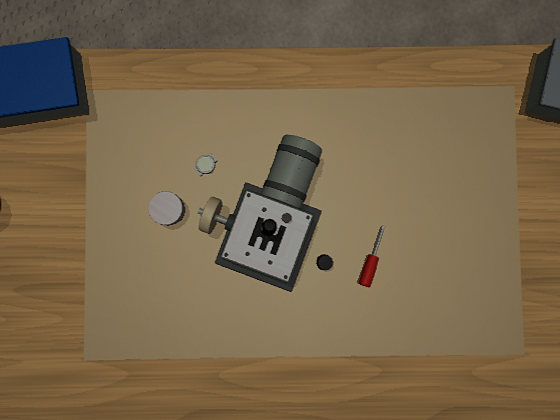

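View pics/scene0.png

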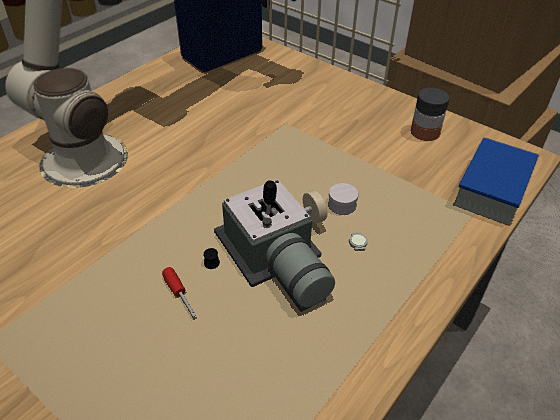

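The top view shows the gate plate centred near (268,233), the knob at (268,226), and what looks like the pin at (287,217), at the far right corner. I'll enlarge to confirm.

```bash
cat > h.py <<'E'
import numpy as np,cv2
from scipy.spatial.transform import Rotation as R
from bench import *
def ray(g,uv):
    K=g["mtx"];d=cv2.undistortPoints(np.array([[uv]],float),K,np.array([g["k1"],0,0,0,0.]))[0,0]
    return R.from_quat(g["orientation"]).apply([d[0],d[1],1])
def atz(g,uv,z):
    d=ray(g,uv);p=np.array(g["position"]);return p+d*(z-p[2])/d[2]
def proj(g,p):
    r=R.from_quat(g["orientation"])
    c=r.inv().apply(np.atleast_2d(p)-g["position"]);
    return cv2.projectPoints(c,np.zeros(3),np.zeros(3),g["mtx"],np.array([g["k1"],0,0,0,0.]))[0][:,0]
def crop(g,u,v,w,h,f,name):
    c=g["color"][v:v+h,u:u+w];cv2.imwrite(name,cv2.resize(c,None,fx=f,fy=f,interpolation=cv2.INTER_CUBIC))
E
python3 - <<'E'
from h import *
a=cv2.imread("pics/top0.png")[175:300,190:340];b=cv2.imread("pics/scene0.png")[165:290,205:345]
A=cv2.resize(a,None,fx=5,fy=4.8*5/4.8,interpolation=2)[:600];
cv2.imwrite("pics/topc.png",A[:600]);cv2.imwrite("pics/scenec.png",cv2.resize(b,None,fx=4,fy=4,interpolation=2))
E
```

```text
(no output)
```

View pics/topc.png

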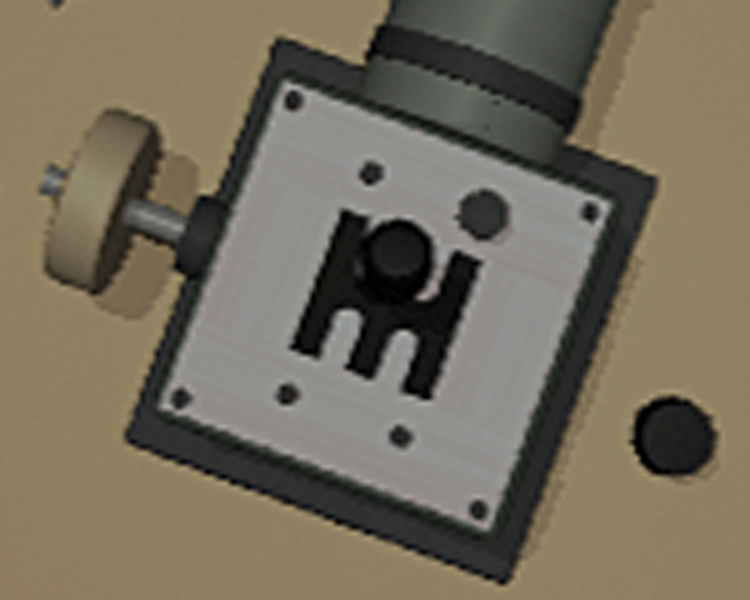

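View pics/scenec.png

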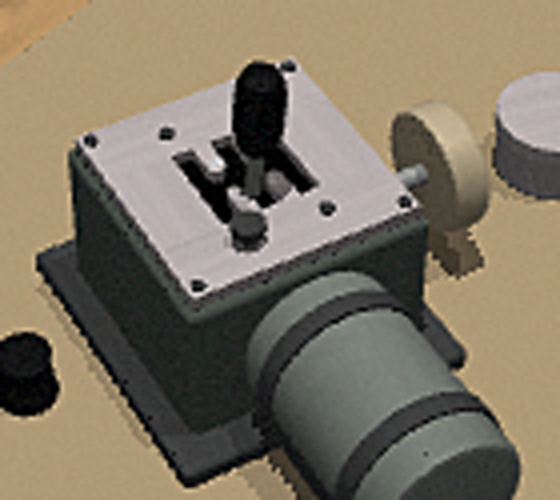

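```bash
python3 - <<'E'
from h import *
t=get_image("top");s=get_image("scene")
T=lambda u,v:((u+.5)/5+190-.5,(v+.5)/5+175-.5)
S=lambda u,v:((u+.5)/4+205-.5,(v+.5)/4+165-.5)
c=[atz(t,T(*p),110) for p in((293,100),(590,212),(180,398),(478,510))]
print(np.round(c,1)); g=np.mean(c,0)
x=(c[0]+c[1]-c[2]-c[3]);y=(c[0]+c[2]-c[1]-c[3]);print(g,np.arctan2(x[1],x[0]),np.arctan2(-y[0],y[1]))
cs=[atz(s,S(*p),110) for p in((404,202),(198,286),(289,66),(91,140))];print(np.round(cs,1),np.mean(cs,0))
g=(g+np.mean(cs,0))/2
th=(np.arctan2(x[1],x[0])+np.arctan2(-y[0],y[1]))/2
Rz=R.from_euler('z',th)
print("pin",Rz.inv().apply(atz(t,T(483,214),123)-g),Rz.inv().apply(atz(s,S(248,215),123)-g))
for q in(-.27,-.1,0,.05,.1,.15,.2,.27):
    for d in(160,):
        p=g+Rz.apply([np.sin(q)*d,0,np.cos(q)*d-80])
        u=proj(t,p)[0];v=proj(s,p)[0]
        print(q,(u-[190,175])*5,(v-[205,165])*4)
print(g,th,"tcp in gate",Rz.inv().apply(read_state()["position"]-g))
E
```

```text
[[625.  104.7 110. ]
 [581.8  -5.5 110. ]
 [514.6 147.4 110. ]
 [472.   37.6 110. ]]
[548.35971749  71.02254728 110.        ] -0.37162479488172473 -0.37180129168328757
[[624.6 104.8 110. ]
 [581.8  -4.6 110. ]
 [514.6 148.5 110. ]
 [471.8  38.5 110. ]] [548.20139355  71.80492901 110.        ]
pin [ 43.69162914 -22.49057259  13.        ] [ 39.71906977 -20.23033513  13.        ]
-0.27 [332.82190608 416.27233278] [201.14866007  10.87120489]
-0.1 [360.24352783 342.41350663] [226.59055533  33.6681641 ]
0 [376.92049887 298.06723393] [242.31030656  51.13073052]
0.05 [385.30562918 275.9248185 ] [250.30503644  60.93769615]
0.1 [393.67743481 253.92005223] [258.35595339  71.43234876]
0.15 [402.00285384 232.1394576 ] [266.43665282  82.5882084 ]
0.2 [410.24933837 210.66766529] [274.51999096  94.37530125]
0.27 [421.60147199 181.28168035] [285.78819776 111.87346674]
[548.28055552  71.41373814 110.        ] -0.37171304328250615 tcp in gate [-563.99102546  353.98226178  134.66384205]
```

Knob: fore ≈ +0.11 in the middle lane; pin at gate (+44, −22.5), so the far right slot. With shut fingers used as a stick, I align the tool with the gate (turn +0.127), then move to the far side of the knob.

>>> {"fn": "carry_out", "kwargs": {
  "motion": [
    [0,0,0.127,46,34,0,-1],
    [0,0,0.127,92,69,0,-1],
    [0,0,0.127,137,103,0,-1],
    [0,0,0.127,183,138,0,-1],
    [0,0,0.127,228,172,0,-1]
  ]
}}

```text
clock: 0.82
position: [331.8, 382.6, 245.4]
ee_rot: [0.983, -0.185, 0.0, -0.0]
contact_force: [0.3, 1.9, -0.7]
gripper_width: -0.1
grasp_force: 0.0
```

```bash
cat >> h.py <<'E'
G=np.array([548.28,71.41,110.]);RZ=R.from_euler('z',-0.3717)
def st():
    s=read_state();p=RZ.inv().apply(s["position"]-G);e=(RZ.inv()*R.from_quat(s["ee_rot"])).as_matrix()
    print("t",s["clock"],"gate xyz",p.round(1),"toolx",e[:,0].round(3),"toolz",e[:,2].round(3),"F",RZ.inv().apply(s["contact_force"]).round(1),"w",round(s["gripper_width"],1))
E
python3 -c "
from h import *
st()"
```

```text
t 0.825 gate xyz [-314.8  211.3  135.4] toolx [1. 0. 0.] toolz [ 0.  0. -1.] F [-0.4  1.9 -0.7] w -0.1
```

>>> {"fn": "carry_out", "kwargs": {
  "motion": [
    [0,0,0,45,26,0,-1],
    [0,0,0,92,52,0,-1],
    [0,0,0,140,78,0,-1],
    [0,0,0,185,104,0,-1],
    [0,0,0,230,130,0,-1]
  ]
}}

```text
clock: 1.45
position: [498.9, 178.0, 245.3]
ee_rot: [0.983, -0.185, 0.0, -0.0]
contact_force: [0.5, 0.2, 0.2]
gripper_width: 0.1
grasp_force: 0.0
```

>>> {"fn": "carry_out", "kwargs": {
  "motion": [
    [0,0,0,40,25,0,-1],
    [0,0,0,80,50,0,-1],
    [0,0,0,115,70,0,-1],
    [0,0,0,143,80,0,-1],
    [0,0,0,143,80,0,-1]
  ]
}}

```text
clock: 2.08
position: [603.0, 51.6, 244.4]
ee_rot: [0.982, -0.186, -0.001, 0.0]
contact_force: [0.4, 0.6, -0.6]
gripper_width: -0.1
grasp_force: 0.0
```

```bash
python3 -c "
from h import *
st()"
```

```text
t 2.075 gate xyz [ 58.2   1.4 134.4] toolx [ 1.    -0.003 -0.001] toolz [-0.001 -0.001 -1.   ] F [ 0.1  0.7 -0.6] w -0.1
```

>>> {"fn": "carry_out", "kwargs": {
  "motion": [
    [0,0,0,0,0,30,-1],
    [0,0,0,0,0,60,-1],
    [0,0,0,0,1,80,-1],
    [0,0,0,0,1,80,-1]
  ]
}}

```text
clock: 2.58
position: [600.2, 52.4, 163.7]
ee_rot: [0.983, -0.185, -0.002, 0.001]
contact_force: [-0.5, 0.4, 1.2]
gripper_width: -0.3
grasp_force: 0.0
```

>>> {"fn": "carry_out", "kwargs": {
  "motion": [
    [0,0,0,-10,0,0,-1],
    [0,0,0,-18,0,0,-1],
    [0,0,0,-22,0,0,-1],
    [0,0,0,-26,0,0,-1],
    [0,0,0,-30,0,0,-1]
  ]
}}

```text
clock: 3.2
position: [574.6, 63.2, 166.2]
ee_rot: [0.983, -0.185, 0.001, -0.001]
contact_force: [3.1, -0.8, 2.4]
gripper_width: -0.1
grasp_force: 1.6
```

```bash
python3 -c "
from h import *
st()
t=get_image('top');s=get_image('scene')
A=cv2.resize(t['color'][200:275,225:315],None,fx=6,fy=6,interpolation=2);B=cv2.resize(s['color'][165:235,235:305],None,fx=6,fy=6,interpolation=2)
im=np.zeros((450,960,3),np.uint8);im[:450,:540]=A;im[:420,540:960]=B
im=cv2.resize(im,(800,375));cv2.imwrite('pics/c1.png',im)
"
```

```text
t 3.2 gate xyz [27.5  2.  56.2] toolx [ 1.    -0.     0.002] toolz [ 0.002  0.001 -1.   ] F [3.2 0.4 2.4] w -0.1
```

View pics/c1.png

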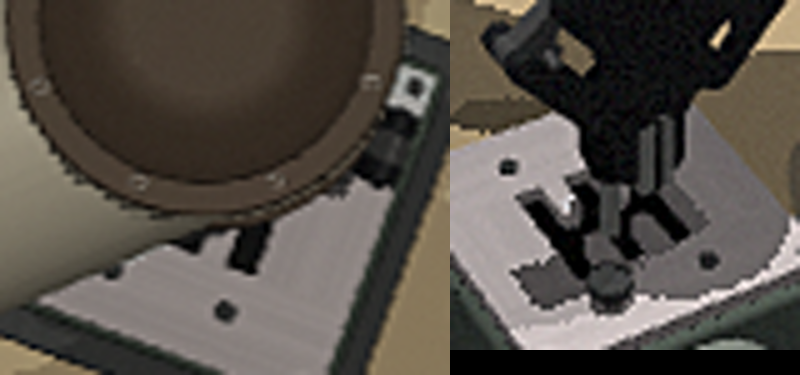

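>>> {"fn": "carry_out", "kwargs": {
  "motion": [
    [0,0,0,-2,0,0,-1],
    [0,0,0,-3,0,0,-1],
    [0,0,0,-3,0,0,-1]
  ]
}}

```text
clock: 3.68
position: [571.1, 64.2, 165.2]
ee_rot: [0.983, -0.185, -0.0, 0.0]
contact_force: [3.3, -0.4, 1.9]
gripper_width: -0.1
grasp_force: 1.4
```

```bash
python3 -c "
from h import *
st();st()"
```

```text
t 3.675 gate xyz [23.9  1.5 55.2] toolx [ 1. -0. -0.] toolz [-0. -0. -1.] F [3.2 0.8 1.9] w -0.1
t 3.675 gate xyz [23.9  1.5 55.2] toolx [ 1. -0. -0.] toolz [-0. -0. -1.] F [3.2 0.8 1.9] w -0.1
```

>>> {"fn": "carry_out", "kwargs": {
  "motion": [
    [0,0,0,14,0,0,-1],
    [0,0,0,14,0,-40,-1],
    [0,0,0,10,-10,-80,-1],
    [0,0,0,-10,-40,-80,-1],
    [0,0,0,-24,-62,-80,-1]
  ]
}}

```text
clock: 4.3
position: [570.5, 131.1, 244.7]
ee_rot: [0.983, -0.185, -0.001, 0.0]
contact_force: [0.4, 0.8, 0.1]
gripper_width: 0.3
grasp_force: 0.0
```

```bash
python3 -c "
from h import *
st()
t=get_image('wrist');s=get_image('scene')
print(t['position'],t['orientation'])
A=cv2.resize(t['color'],None,fx=.7,fy=.7,interpolation=3);B=cv2.resize(s['color'][165:235,235:305],None,fx=5.6,fy=5.6,interpolation=2)
im=np.zeros((392,784,3),np.uint8);im[:294,:392]=A;im[:,392:]=B
cv2.imwrite('pics/c2.png',im)
for q in(-.03,0,.03):
  p=np.array([G+RZ.apply([np.sin(q)*d,0,np.cos(q)*d-80]) for d in (80,105,160)]);print(((proj(s,p)-[235,165]+.5)*5.6+[392,0]).round(0).tolist())
"
```

```text
t 4.3 gate xyz [ -0.9  63.7 134.7] toolx [ 1.    -0.001 -0.003] toolz [-0.003 -0.001 -1.   ] F [0.1 0.9 0.1] w 0.3
[632.49260357 107.51545322 372.38403083] [-0.55909407  0.81856912  0.10839624 -0.07489111]
[[565.0, 236.0], [563.0, 185.0], [559.0, 67.0]]
[[568.0, 240.0], [567.0, 190.0], [566.0, 74.0]]
[[571.0, 244.0], [572.0, 195.0], [573.0, 83.0]]
```

View pics/c2.png

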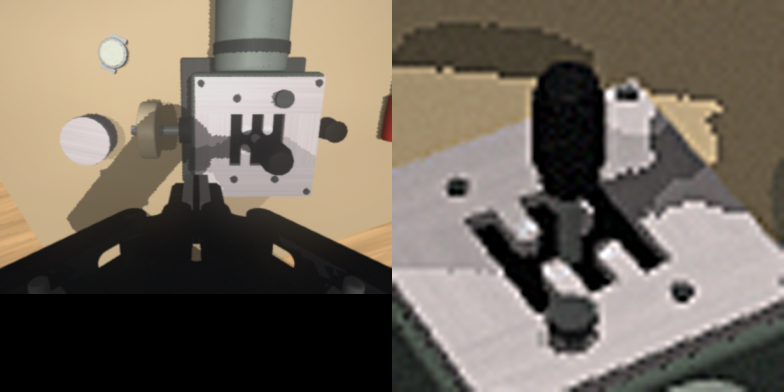

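The knob stands upright (top at (568,70), matching tilt ≈ 0), so the lever is in the cross channel. Now I descend on the left and push −y.

>>> {"fn": "carry_out", "kwargs": {
  "motion": [
    [0,0,0,1,0,40,-1],
    [0,0,0,1,10,80,-1],
    [0,0,0,1,20,80,-1],
    [0,0,0,1,28,80,-1],
    [0,0,0,1,33,80,-1]
  ]
}}

```text
clock: 5.03
position: [561.1, 99.1, 167.3]
ee_rot: [0.983, -0.185, 0.001, -0.001]
contact_force: [0.2, -0.6, -1.3]
gripper_width: -0.2
grasp_force: 0.0
```

>>> {"fn": "carry_out", "kwargs": {
  "motion": [
    [0,0,0,0,4,0,-1],
    [0,0,0,0,8,0,-1],
    [0,0,0,0,12,0,-1]
  ]
}}

```text
clock: 5.4
position: [556.9, 89.1, 166.5]
ee_rot: [0.983, -0.184, 0.002, -0.001]
contact_force: [1.4, 2.5, 2.4]
gripper_width: -0.0
grasp_force: 1.7
```

```bash
python3 -c "
from h import *
st()"
```

```text
t 5.4 gate xyz [ 1.6 19.6 56.5] toolx [1.    0.001 0.003] toolz [ 0.003  0.003 -1.   ] F [0.4 2.9 2.4] w -0.0
```

>>> {"fn": "carry_out", "kwargs": {
  "motion": [
    [0,0,0,-1,4,1,-1],
    [0,0,0,-1,8,1,-1],
    [0,0,0,-1,11,2,-1],
    [0,0,0,-1,14,2,-1]
  ]
}}

```text
clock: 5.9
position: [549.7, 75.4, 163.2]
ee_rot: [0.983, -0.185, -0.0, 0.0]
contact_force: [0.7, 2.2, 2.2]
gripper_width: 0.2
grasp_force: 1.6
```

```bash
python3 -c "
from h import *
st()"
```

```text
t 5.9 gate xyz [-0.1  4.2 53.2] toolx [ 1. -0. -0.] toolz [-0. -0. -1.] F [-0.1  2.3  2.2] w 0.2
```

>>> {"fn": "carry_out", "kwargs": {
  "motion": [
    [0,0,0,0,3,0,-1],
    [0,0,0,0,6,0,-1],
    [0,0,0,0,9,0,-1],
    [0,0,0,0,9,0,-1]
  ]
}}

```text
clock: 6.4
position: [545.9, 66.8, 162.9]
ee_rot: [0.983, -0.185, -0.001, 0.0]
contact_force: [0.9, 2.1, -0.9]
gripper_width: -0.4
grasp_force: 0.8
```

```bash
python3 -c "
from h import *
st()
s=get_image('scene');crop(s,205,165,140,105,5,'pics/c3.png')
for q in(-.22,-.25,-.274,-.29):
  p=np.array([G+RZ.apply([0,np.sin(q)*d,np.cos(q)*d-80]) for d in (80,105,160)]);print(q,((proj(s,p)-[205,165]+.5)*5).round(0).tolist())
"
```

```text
t 6.4 gate xyz [-0.5 -5.2 52.9] toolx [ 1.    -0.001 -0.001] toolz [-0.001 -0.001 -1.   ] F [ 0.   2.3 -0.9] w -0.4
-0.22 [[270.0, 232.0], [256.0, 194.0], [226.0, 103.0]]
-0.25 [[265.0, 235.0], [250.0, 197.0], [215.0, 109.0]]
-0.274 [[261.0, 238.0], [244.0, 201.0], [207.0, 114.0]]
-0.29 [[258.0, 239.0], [241.0, 203.0], [201.0, 118.0]]
```

View pics/c3.png

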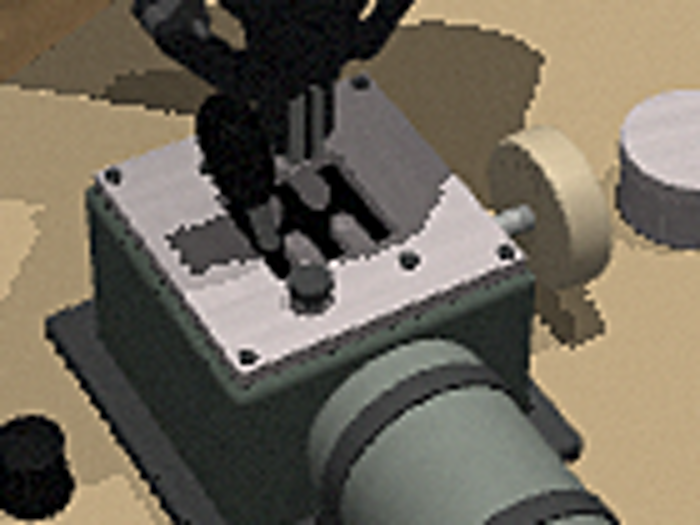

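The knob leans right, with its top near (222,106), giving tilt ≈ −0.24. It needs a few more mm.

>>> {"fn": "carry_out", "kwargs": {
  "motion": [
    [0,0,0,0,1.5,0,-1],
    [0,0,0,0,3,0,-1],
    [0,0,0,0,3,0,-1]
  ]
}}

```text
clock: 6.82
position: [545.2, 64.4, 163.2]
ee_rot: [0.983, -0.185, -0.0, 0.0]
contact_force: [1.1, 3.1, -0.5]
gripper_width: -0.1
grasp_force: 1.1
```

```bash
python3 -c "
from h import *
st()"
```

```text
t 6.825 gate xyz [-0.4 -7.7 53.2] toolx [ 1.    -0.    -0.001] toolz [-0.001 -0.    -1.   ] F [-0.1  3.3 -0.5] w -0.1
```

>>> {"fn": "carry_out", "kwargs": {
  "motion": [
    [0,0,0,0,1,0,-1],
    [0,0,0,0,2,0,-1],
    [0,0,0,0,2,0,-1]
  ]
}}

```text
clock: 7.2
position: [544.6, 62.5, 163.3]
ee_rot: [0.983, -0.185, -0.0, 0.0]
contact_force: [0.8, 2.0, -1.1]
gripper_width: 0.3
grasp_force: 1.2
```

```bash
python3 -c "
from h import *
st()"
```

```text
t 7.2 gate xyz [-0.2 -9.6 53.3] toolx [ 1. -0. -0.] toolz [-0. -0. -1.] F [ 0.   2.2 -1.1] w 0.3
```

>>> {"fn": "carry_out", "kwargs": {
  "motion": [
    [0,0,0,0,1,0,-1],
    [0,0,0,0,2,0,-1],
    [0,0,0,0,2,0,-1]
  ]
}}

```text
clock: 7.58
position: [544.5, 61.5, 163.3]
ee_rot: [0.983, -0.185, 0.001, -0.001]
contact_force: [1.5, 5.4, -1.2]
gripper_width: -0.2
grasp_force: 2.5
```

```bash
python3 -c "
from h import *
st()
s=get_image('scene');crop(s,220,165,70,70,7,'pics/c4.png')
for q in(-.22,-.25,-.274,-.29):
  p=np.array([G+RZ.apply([0,np.sin(q)*d,np.cos(q)*d-80]) for d in (80,105,160)]);print(q,((proj(s,p)-[220,165]+.5)*7).round(0).tolist())
"
```

```text
t 7.575 gate xyz [  0.  -10.6  53.3] toolx [ 1.    -0.     0.001] toolz [ 0.001  0.002 -1.   ] F [-0.5  5.6 -1.2] w -0.2
-0.22 [[272.0, 325.0], [254.0, 271.0], [211.0, 145.0]]
-0.25 [[265.0, 329.0], [245.0, 276.0], [196.0, 153.0]]
-0.274 [[260.0, 333.0], [237.0, 281.0], [184.0, 160.0]]
-0.29 [[256.0, 335.0], [232.0, 284.0], [177.0, 165.0]]
```

View pics/c4.png

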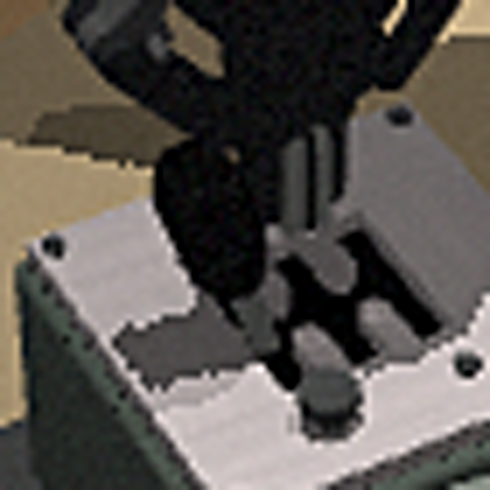

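The force rose to 5.6 N and the knob top is at about (190,158), so the lever is against the outer lane wall. Next I retreat and go round to the near side.

>>> {"fn": "carry_out", "kwargs": {
  "motion": [
    [0,0,0,0,-15,0,-1],
    [0,0,0,-5,-15,-40,-1],
    [0,0,0,-20,-10,-80,-1],
    [0,0,0,-52,10,-80,-1],
    [0,0,0,-52,25,-80,-1]
  ]
}}

```text
clock: 8.25
position: [484.7, 55.9, 244.0]
ee_rot: [0.983, -0.184, -0.0, 0.0]
contact_force: [-0.0, -0.4, 0.9]
gripper_width: -0.1
grasp_force: 0.0
```

>>> {"fn": "carry_out", "kwargs": {
  "motion": [
    [0,0,0,0,0,40,-1],
    [0,0,0,0,0,80,-1],
    [0,0,0,0,0,80,-1]
  ]
}}

```text
clock: 8.62
position: [484.7, 55.0, 160.6]
ee_rot: [0.983, -0.185, -0.003, 0.003]
contact_force: [0.8, 0.2, 0.3]
gripper_width: 0.3
grasp_force: 0.0
```

```bash
python3 -c "
from h import *
st()"
```

```text
t 8.625 gate xyz [-53.3 -38.4  50.6] toolx [ 1.    -0.001 -0.006] toolz [-0.006 -0.006 -1.   ] F [0.6 0.5 0.3] w 0.3
```

>>> {"fn": "carry_out", "kwargs": {
  "motion": [
    [0,0,0,12,-1,0,-1],
    [0,0,0,24,-1,-2,-1],
    [0,0,0,30,-1,-2,-1],
    [0,0,0,34,-1,-2,-1],
    [0,0,0,38,-1,-2,-1]
  ]
}}

```text
clock: 9.25
position: [521.9, 43.3, 165.5]
ee_rot: [0.983, -0.185, -0.0, 0.0]
contact_force: [-3.1, 1.2, 2.3]
gripper_width: 0.1
grasp_force: 1.7
```

```bash
python3 -c "
from h import *
st()"
```

```text
t 9.25 gate xyz [-14.4 -35.8  55.5] toolx [ 1.    -0.    -0.001] toolz [-0.001 -0.    -1.   ] F [-3.3 -0.   2.3] w 0.1
```

Moving freely at 3 N; continuing.

>>> {"fn": "carry_out", "kwargs": {
  "motion": [
    [0,0,0,4,0,1,-1],
    [0,0,0,8,0,1,-1],
    [0,0,0,11,0,2,-1],
    [0,0,0,14,0,2,-1]
  ]
}}

```text
clock: 9.75
position: [535.4, 38.3, 163.2]
ee_rot: [0.983, -0.185, -0.0, -0.0]
contact_force: [-2.5, 2.1, 1.2]
gripper_width: 0.2
grasp_force: 1.7
```

```bash
python3 -c "
from h import *
st()"
```

```text
t 9.75 gate xyz [ -0.  -35.5  53.2] toolx [ 1. -0. -0.] toolz [-0. -0. -1.] F [-3.1  1.   1.2] w 0.2
```

>>> {"fn": "carry_out", "kwargs": {
  "motion": [
    [0,0,0,3,0,0,-1],
    [0,0,0,5,0,0,-1],
    [0,0,0,7,0,0,-1],
    [0,0,0,7,0,0,-1]
  ]
}}

```text
clock: 10.25
position: [541.7, 35.8, 162.9]
ee_rot: [0.983, -0.185, -0.0, 0.0]
contact_force: [-2.6, 1.2, -0.7]
gripper_width: 0.3
grasp_force: 1.2
```

```bash
python3 -c "
from h import *
st()"
```

```text
t 10.25 gate xyz [  6.8 -35.6  52.9] toolx [ 1.    -0.    -0.001] toolz [-0.001 -0.    -1.   ] F [-2.9  0.2 -0.7] w 0.3
```

>>> {"fn": "carry_out", "kwargs": {
  "motion": [
    [0,0,0,1.5,0,0,-1],
    [0,0,0,3,0,0,-1],
    [0,0,0,4,0,0,-1],
    [0,0,0,4,0,0,-1]
  ]
}}

```text
clock: 10.75
position: [545.5, 34.2, 163.2]
ee_rot: [0.983, -0.185, -0.0, 0.0]
contact_force: [-2.5, 1.0, -0.6]
gripper_width: -0.0
grasp_force: 1.3
```

```bash
python3 -c "
from h import *
st()"
```

```text
t 10.75 gate xyz [ 10.9 -35.7  53.2] toolx [ 1. -0. -0.] toolz [-0. -0. -1.] F [-2.7  0.1 -0.6] w -0.0
```

>>> {"fn": "carry_out", "kwargs": {
  "motion": [
    [0,0,0,1,0,0,-1],
    [0,0,0,2,0,0,-1],
    [0,0,0,3,0,0,-1],
    [0,0,0,3,0,0,-1]
  ]
}}

```text
clock: 11.25
position: [546.8, 33.6, 163.0]
ee_rot: [0.983, -0.185, -0.002, 0.0]
contact_force: [-6.9, 5.1, -0.0]
gripper_width: 0.0
grasp_force: 4.0
```

```bash
python3 -c "
from h import *
st()"
```

```text
t 11.25 gate xyz [ 12.3 -35.8  53. ] toolx [ 1.    -0.    -0.003] toolz [-0.003 -0.001 -1.   ] F [-8.3  2.2 -0. ] w 0.0
```

The force rose to 8 N, so the lever is at the slot's end. I'll back off, rise clear and look.

>>> {"fn": "carry_out", "kwargs": {
  "motion": [
    [0,0,0,1,0,0,-1],
    [0,0,0,-15,0,0,-1],
    [0,0,0,-40,0,-20,-1],
    [0,0,0,-80,0,-70,-1],
    [0,0,0,-130,0,-80,-1]
  ]
}}

```text
clock: 11.88
position: [429.3, 81.8, 247.2]
ee_rot: [0.983, -0.185, 0.005, -0.003]
contact_force: [-0.3, 0.2, 0.2]
gripper_width: 0.2
grasp_force: 0.0
```

>>> {"fn": "carry_out", "kwargs": {
  "motion": [
    [0,0,0,-20,-50,0,-1],
    [0,0,0,-20,-100,0,-1],
    [0,0,0,-20,-100,0,-1]
  ]
}}

```text
clock: 12.25
position: [446.6, 184.0, 244.4]
ee_rot: [0.983, -0.183, 0.002, -0.002]
contact_force: [-0.3, 0.0, 0.2]
gripper_width: -0.2
grasp_force: 0.0
```

```bash
python3 -c "
from h import *
st()
s=get_image('scene');t=get_image('top')
im=np.hstack([cv2.resize(s['color'][175:245,220:290],(400,400),interpolation=2),cv2.resize(t['color'][195:265,235:305],(400,400),interpolation=2)]);cv2.imwrite('pics/c5.png',im)
f=400/70
for qx,qy in((.22,-.274),(.25,-.274),(.274,-.274),(.274,-.29)):
  a=np.array([np.tan(qx),np.tan(qy),1]);a/=np.linalg.norm(a)
  p=np.array([G+RZ.apply(a*d-[0,0,80]) for d in (80,105,160)]);print(qx,((proj(s,p)-[220,175]+.5)*f).round(0).tolist(),((proj(t,p)-[235,195]+.5)*f+[400,0]).round(0).tolist())
"
```

```text
t 12.25 gate xyz [-135.6   68.   134.4] toolx [1.    0.004 0.004] toolz [ 0.004  0.004 -1.   ] F [-0.3 -0.1  0.2] w -0.2
0.22 [[236.0, 247.0], [225.0, 215.0], [200.0, 140.0]] [[662.0, 209.0], [687.0, 199.0], [749.0, 174.0]]
0.25 [[239.0, 252.0], [230.0, 221.0], [208.0, 150.0]] [[664.0, 203.0], [690.0, 190.0], [754.0, 160.0]]
0.274 [[242.0, 256.0], [234.0, 227.0], [214.0, 158.0]] [[665.0, 197.0], [692.0, 183.0], [757.0, 149.0]]
0.274 [[239.0, 257.0], [230.0, 229.0], [207.0, 162.0]] [[669.0, 199.0], [697.0, 185.0], [764.0, 152.0]]
```

View pics/c5.png

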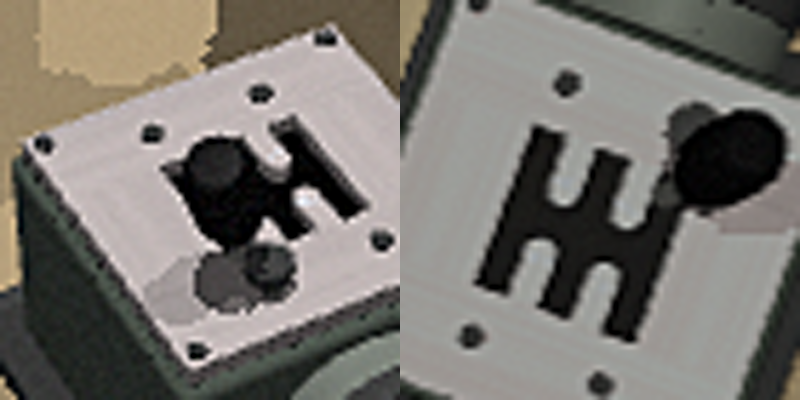

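The knob top is at (215,158) in the scene crop and about (757,147) in the top crop. Both match the fully-home prediction of 0.274, −0.274. The robot is clear, so I'm handing in.

```bash
python3 -c "
from bench import *
print(job_done())"
```

```text
the job is handed in; nothing more can be done
None
```

The lever was pushed fully home into the far right corner slot beside the index pin, with finger forces of about 8 N when last read at the slot's end. The arm stayed clear of the loose things and was off everything when I handed in at about 12 s; no verdict was returned.

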